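Set the drying cabinet's door to its widest vent on the stay

TASK

The door of the slide-drying cabinet rattles because its stay sits on the brass pin with the long slot. Lift the stay off the pin by its red knob, swing the door wider with it, and gently drop the round hole nearest the knob over the pin so that the stay lies flat and fully home on the block; then let go. Do not press hard on the pin, and leave the other things on the bench and the cabinet where they are.

Things in the scene. Friction and masses are not known exactly. Their poses are not given: they have to be found in the camera images.
- door (a joint): glazed green-framed door on the cabinet's front, 240 mm wide; angle in rad, 0 shut, grows as it opens towards the robot (about 0.25 at the start, about 0.7 when the job is done). Stiff hinge: it stays where it is left and takes 2 to 4 N at the stay to swing.
- door_hinge (a point): point on the door's upright hinge line (left end of the cabinet's front, seen from the robot), at the height of the stay's pivot line. Seen from above the door opens clockwise about it.
- cabinet: white slide-drying cabinet 240 deep (x) x 280 wide (y) x 160 mm high, open front towards the robot; origin under its centre, x away from the robot, y left. Fixed to the bench. The slide box and a vial stand at the back of its roof.
- stay_pivot (a point): joint of the stay on top of the door, 170 mm from the hinge line; the stay swivels and tilts up freely about it. The stay is a dark steel strip 5 mm thick, 28 mm wide, running from here back over the roof, underside 2 mm below this point. Along it from here: slot middle 87 mm, a round hole 120, end hole 155, knob 195, strip's end 225 mm. x axis along the stay to the knob, z up out of it.
- stay_slot (a point): middle of the stay's long slot (36 x 12 mm) at the underside, 87 mm from the pivot; at the start the pin stands somewhere in it and the stay runs nearly along the pin foot's x. Site axes as stay_pivot.
- stay_knob (a point): grip point of the red knob standing on the stay near its free end: a round post, 18 mm diameter, rising from 3 to 41 mm above the pivot line when the stay lies flat; this point is on its axis, 27 mm above the pivot line (24 mm above the strip's upper face). Site axes as stay_pivot.
- end_hole (a point): centre of the end hole, the round hole nearest the knob, 10.5 mm wide, at the strip's underside; 155 mm from the pivot and 40 mm from the knob's axis. Site axes as stay_pivot.
- pin_foot: foot of the brass pin, in the rubber-faced metal block (56 x 30 x 16 mm) on the roof. Origin: centre of the block's top, on which the stay lies when home (pivot line 2 mm above it). x axis away from the door, y left, z up. The pin, 8 mm wide with a rounded tip, rises 11 mm above the top; it is clamped firmly somewhere along the block's x axis, up to 8 mm either side of the origin; its exact place is not measured.
- slide_box: blue slide box 57 x 87 x 34 mm at the back of the cabinet's roof, to be left alone; origin under its centre
- stain_vial: small jar with a green cap, 42 mm high, 30 mm wide, at the back right of the roof, to be left alone; origin under its centre
- wash_bottle: blue wash bottle, 160 mm high, 64 mm wide, to be left alone; origin under its centre
- urine_jar: sample jar with a yellow cap, 65 mm high, 60 mm wide, to be left alone; origin under its centre
- tube_rack: white tube rack, 70 x 210 mm, 96 mm high with its tubes, to be left alone; origin under its centre
- stain_tray: open blue staining tray 150 x 200 x 45 mm, to be left alone; origin under its centre
- timer: white bench timer 55 x 75 x 22 mm, to be left alone; origin under its centre

How it is judged:
By the outcome, as a careful person would: the job done as asked, in the order asked, and still so for the second after the job is handed in, with the robot touching nothing.
It also fails if it takes over 54 s, if anything falls off the work surface, if the arm or the gripper's body presses on something with over 40 N, if the wrist force passes 120 N, or if a joint passes its speed limit or range.

ROBOT

A 6-joint arm with a two-finger parallel gripper is mounted at the origin on the work surface. World frame = base frame: x ahead of the robot, y to its left, z up, the work surface at z = 0. Lengths are in m, angles in degrees, forces in N, time in s.
With the tool pointing down it reaches from about 0.375 to 0.975 m from the base axis. Payload 3.8 kg.
Tool frame: the origin (TCP) lies on the mounting face of the last link; the fingertips stand 166 mm ahead of it and the grasp point (between the pads) lies r.tcp_to_grasp ahead of it (r.tcp_to_grasp is the distance from the TCP to the grasp point, in m); y points along the fingers, z is the direction in which the jaws open and shut, and the axes are right-handed (so a half turn about y gives the same grasp; the last joint's range is limited). The gripper opens to 88 mm and grips with 3 to 60 N. Pads are 18 mm wide; open, the fingers measure 123 mm over their backs; the gripper's body (75 mm by 187 mm) begins 45 mm behind the grasp point.
Start: joints at [-68.234, 15.12, 91.902, -0, 72.978, -2.114], TCP at [0.273, -0.617, 0.405] pointing down, gripper open.
Joint ranges: [-150.88, 150.88], [-54.13, 125.18], [17.81, 147.31], [-75.09, 255.09], [0, 152.58], [-146.25, 146.25]. Speed limits (degrees/s): [147.25, 147.25, 180, 180, 180, 180].

INTERFACE

Orientations are given as a 3x3 rotation matrix whose columns are the frame's x, y, z axes.
In Python, from workcell import r gives the robot as it stands.
- The arm moves only by the shell command python3 -m creep 'ROWS' [FORCE]. ROWS is JSON, a list of rows, each a list of 7 numbers: the shift along the world's x, y, z in cm, then the turn, a rotation vector about the world's x, y, z in rad, then the closure, from 0 (fully open) to 1 (shut). In form: [[x, y, z, rx, ry, rz, grip], ...]. A call has 1 to 10 rows; each row shifts and turns the pose as measured when the row begins; what a row does not reach is not made up. A row lasts 1/8 s, in which the tool goes at most 62.5 mm and 10.7 degrees, less where a joint would pass 70% of its speed; a pose out of reach is approached as far as the arm can. A call is refused whole if a number of a shift passes 6.25 or a number of a turn 0.188, either way. A call with a gripper value outside its range is refused whole. The fingers move at their own pace and stop on an object; FORCE is the grip in N (left out, the last holds). Time passes only in rows, so rows that do not move let the fingers close. It gives the time, the measured TCP pose, the force and the opening at its end, in the units of the state.
- r.get_state(): the state, without advancing time (a new reading comes with each control period).
- r.grab_frame(name): name is "scene" or "top" or "wrist"; returns a dict with "img" (384x512x3 uint8, red, green, blue), "fx", "fy", "cx", "cy" (pixels), "world_to_cam" (4x4, takes a point from world to camera coordinates); the wrist camera has in their place "hand_eye" (4x4, takes a point from camera to tool coordinates, whose origin is the TCP and whose axes are the tool frame's). Camera axes: x right, y up, looking along -z (the intrinsics and any distortion apply to the point x, -y, -z); pixel columns grow to the right and rows downward; lengths in m; the calibration is good to about 2 mm. A picture is of the moment at which its call begins: read the wrist's pose just before it. There is no depth.
- r.finish_job(): hands the job in, once; it reports no verdict.
The state is a dict: "t": time; "qpos": joint angles; "dq": joint speeds; "joint_torque": joint torques, N m; "tool_pos": TCP position; "ee_rot": TCP orientation; "ft_force": force on the tool from outside, world axes, zero at the start; "torque": the same for the moment, N m; "finger_gap": finger opening in m.
Only numpy, scipy, OpenCV 4.12 (cv2) and the standard library are available. Lean on these libraries where they do the work, as an engineer would, in place of code of your own. Each camera call takes 0.05 s, during which the arm holds its last target.

## Working session

There is one attempt and no reset: what is moved stays moved. The work goes in short steps, Python scripts to look and compute and a shell command to move; the robot and the scene stay as the last step left them, time stands still between calls to the robot, and variables do not carry over. Pictures are saved under pics/ and viewed, and the job is handed in when it is done.

```bash
ls; mkdir -p pics
python3 - <<'E'
from workcell import r
import cv2,numpy as np
s=r.get_state();print(s, r.tcp_to_grasp)
for n in ['scene','top','wrist']:
    f=r.grab_frame(n);cv2.imwrite(f'pics/{n}0.png',f['img'][:,:,::-1])
    print(n,[f[k] for k in f if k!='img'])
E
```

```text
pics
{'t': 0.0, 'qpos': array([-6.82351447e+01,  1.51693330e+01,  9.19793017e+01, -9.35789746e-04,
        7.29784134e+01, -2.11486813e+00]), 'dq': array([ 0.03403781, -0.00826367, -0.10897316,  0.05979371, -0.0317618 ,
       -0.0422751 ]), 'joint_torque': array([ 1.01473153e-03, -5.02097261e+01, -3.56872845e+01,  7.27461465e-02,
        2.93496531e-02, -1.58152829e-04]), 'tool_pos': array([ 0.2731167 , -0.61691198,  0.40340396]), 'ee_rot': array([[-9.14395360e-01, -8.36714385e-04,  4.04821473e-01],
       [-4.04822332e-01,  2.05354466e-03, -9.14393057e-01],
       [-6.62331487e-05, -9.99997541e-01, -2.21647237e-03]]), 'ft_force': array([ 0.06948697, -0.6301291 ,  0.26710366]), 'torque': array([-0.00780543, -0.02156965,  0.00408436]), 'finger_gap': 0.0880696180699998} 0.1473
scene [461.7961722520413, 461.7961722520413, 251.78537491810567, 185.20242137816857, array([[-0.15258157,  0.98807242,  0.02077897,  0.08709254],
       [-0.72280923, -0.12590805,  0.67948067,  0.28997429],
       [ 0.67399235,  0.08865699,  0.73339911, -1.72364114],
       [ 0.        ,  0.        ,  0.        ,  1.        ]])]
top [431.33358274220416, 431.33358274220416, 250.95390903875514, 190.05803530811292, array([[-0.01323946, -0.99985213, -0.01097402,  0.01927045],
       [ 0.99818446, -0.01386071,  0.05861461, -0.59302833],
       [-0.05875805, -0.01017807,  0.99822037, -1.31627731],
       [ 0.        ,  0.        ,  0.        ,  1.        ]])]
wrist [292.2641599017773, 292.2641599017773, 252.63852060852378, 189.82418935454547, array([[-1.66301251e-04, -9.57338974e-01, -2.88967231e-01,
        -7.48136480e-02],
       [-2.31493404e-04,  2.88967264e-01, -9.57338951e-01,
         2.05264893e-02],
       [ 9.99999959e-01, -9.23126570e-05, -2.69673275e-04,
         5.12450394e-04],
       [ 0.00000000e+00,  0.00000000e+00,  0.00000000e+00,
         1.00000000e+00]])]
```

View pics/scene0.png

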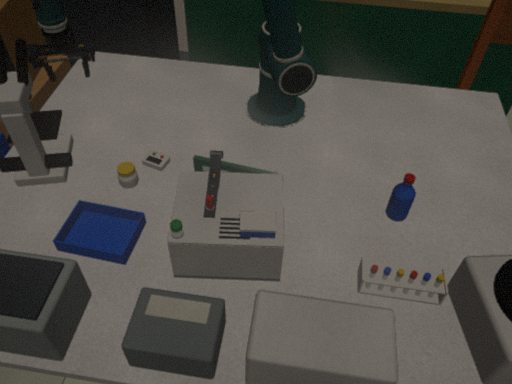

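View pics/top0.png

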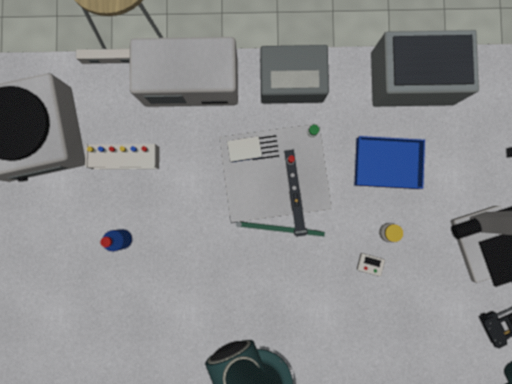

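View pics/wrist0.png

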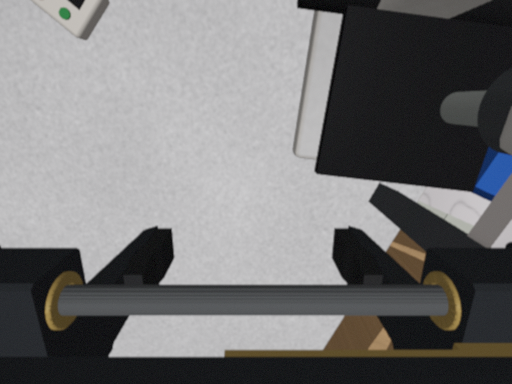

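```bash
cat > h.py <<'E'
import numpy as np,cv2
from workcell import r
def ray(f,u,v,T=None):
    d=np.array([(u-f['cx'])/f['fx'],-(v-f['cy'])/f['fy'],-1.])
    if 'world_to_cam' in f: M=np.linalg.inv(f['world_to_cam'])
    else: M=T@f['hand_eye']
    return M[:3,3],M[:3,:3]@d
def plane(f,u,v,z,T=None):
    o,d=ray(f,u,v,T); return o+d*(z-o[2])/d[2]
def pose():
    s=r.get_state();T=np.eye(4);T[:3,:3]=s['ee_rot'];T[:3,3]=s['tool_pos'];return s,T
def proj(f,p,T=None):
    W=f['world_to_cam'] if 'world_to_cam' in f else np.linalg.inv(T@f['hand_eye'])
    c=W[:3,:3]@np.asarray(p)+W[:3,3]
    return f['cx']+f['fx']*c[0]/-c[2], f['cy']-f['fy']*c[1]/-c[2]
def two(a,b):
    (o1,d1),(o2,d2)=a,b
    A=np.stack([d1,-d2],1);t=np.linalg.lstsq(A,o2-o1,rcond=None)[0]
    p,q=o1+t[0]*d1,o2+t[1]*d2
    return (p+q)/2,np.linalg.norm(p-q)
def redc(img,box):
    x0,y0,x1,y1=box;h=cv2.cvtColor(img,cv2.COLOR_RGB2HSV)
    m=(((h[...,0]<8)|(h[...,0]>172))&(h[...,1]>130)&(h[...,2]>60)).astype(np.uint8)
    k=np.zeros_like(m);k[y0:y1,x0:x1]=m[y0:y1,x0:x1]
    n,l,st,c=cv2.connectedComponentsWithStats(k);
    return [(c[i].round(2),st[i].tolist()) for i in range(1,n) if st[i][4]>5]
E
python3 - <<'E'
from h import *
t=r.grab_frame('top');s=r.grab_frame('scene')
print(redc(t['img'],(270,140,320,250)));print(redc(s['img'],(190,140,240,230)))
a=cv2.resize(t['img'][110:250,210:345],None,fx=5.5,fy=4.2*1.3*1.0,interpolation=cv2.INTER_CUBIC)[:600] if 0 else cv2.resize(t['img'][115:247,215:347],(600,600),interpolation=cv2.INTER_CUBIC)
b=cv2.resize(s['img'][140:280,160:300],(600,600),interpolation=cv2.INTER_CUBIC)
cv2.imwrite('pics/t1.png',a[:,:,::-1]);cv2.imwrite('pics/s1.png',b[:,:,::-1])
E
```

```text
[(array([290.77, 158.49]), [288, 155, 6, 8, 35])]
[(array([209.59, 200.74]), [206, 195, 7, 14, 68])]
```

View pics/t1.png

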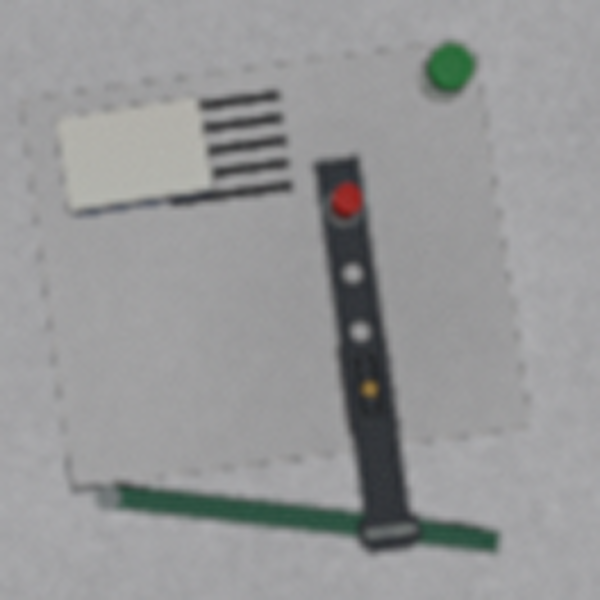

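View pics/s1.png

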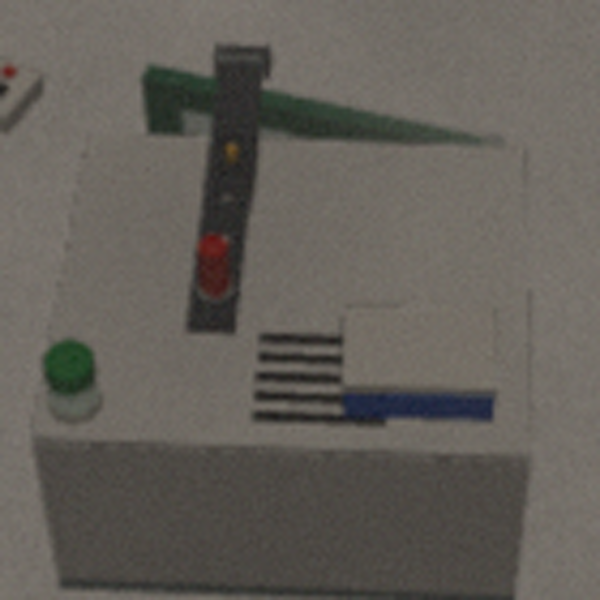

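Run:
```python
from h import *
np.set_printoptions(precision=4,suppress=True)
t=r.grab_frame('top');s=r.grab_frame('scene')
T=lambda x,y,z:plane(t,x*.22+215-.4,y*.22+115-.4,z)
S=lambda x,y,z:plane(s,x*140/600+160-.4,y*140/600+140-.4,z)
print('knob2',two(ray(t,290.8,158.3),ray(s,209.6,200.7)))
for z in(.205,.219):print(plane(t,290.8,158.4,z),plane(s,209.6,200.7,z))
k=T(347,200,.215)
P={'pin':T(370,389,.186),'end':T(337,158,.181),'hole155':T(353,273,.181),'hole120':T(360,331,.181),'pivotend':T(390,545,.18),
'hinge':T(105,495,.17),'cornFL':T(72,489,.16),'FR':T(527,428,.16),'BR':T(475,38,.16),'BL':T(20,100,.16),'doorend':T(498,540,.17)}
for n,p in P.items():print(n,p)
print('scene pin',S(232,152,.186),'end',S(212,332,.181),'knobtop',S(214,240,.219),'doorend',S(150,68,.16),'FL',S(522,148,.16))
d=P['end']-P['pivotend'];print(np.linalg.norm(d),np.degrees(np.arctan2(d[1],d[0])),np.linalg.norm(P['hole155']-P['hole120']))
print(np.linalg.norm(P['FL'if 0 else 'cornFL']-P['FR']),np.linalg.norm(P['FR']-P['BR']))
```

```text
knob2 (array([ 0.665 , -0.0962,  0.2071]), np.float64(0.0033559101783281575))
[ 0.6652 -0.098   0.205 ] [ 0.6631 -0.095   0.205 ]
[ 0.6634 -0.0968  0.219 ] [ 0.6749 -0.0917  0.219 ]
pin [ 0.5543 -0.1115  0.186 ]
end [ 0.6933 -0.0949  0.181 ]
hole155 [ 0.6239 -0.1032  0.181 ]
hole120 [ 0.5892 -0.1067  0.181 ]
pivotend [ 0.4618 -0.1221  0.18  ]
hinge [0.4934 0.047  0.17  ]
cornFL [0.4971 0.0674 0.16  ]
FR [ 0.5303 -0.2083  0.16  ]
BR [ 0.7692 -0.1823  0.16  ]
BL [0.7351 0.0967 0.16  ]
doorend [ 0.4635 -0.1877  0.17  ]
scene pin [ 0.5577 -0.1077  0.186 ] end [ 0.695  -0.0905  0.181 ] knobtop [ 0.6588 -0.0954  0.219 ] doorend [ 0.467  -0.1833  0.16  ] FL [0.4979 0.0675 0.16  ]
0.23301388814259286 6.7100448222900395 0.034949341906722386
0.2776557081295342 0.24027038104629087
```

```bash
python3 -m creep '[[2.5,3.5,0.4,0,0,-0.03,0.5],[3.7,4.9,0.4,0,0,-0.03,0.5],[3.7,4.9,0.4,0,0,-0.03,0.5],[3.7,4.9,0.4,0,0,-0.03,0.5],[3.7,4.9,0.3,0,0,-0.03,0.5],[3.7,4.9,0.3,0,0,-0.03,0.5],[3.7,4.9,0.3,0,0,-0.03,0.5],[3.7,4.9,0.3,0,0,-0.03,0.5],[3.7,4.9,0.3,0,0,-0.03,0.5],[3.0,4.0,0,0,0,-0.03,0.5]]' 10
python3 - <<'E'
from scipy.optimize import fsolve
import numpy as np
pin=np.array([.555,-.1105]);h=np.array([.4934,.047])
kn=np.array([.664,-.0965])
a=np.radians(6.7);pv=kn-.195*np.array([np.cos(a),np.sin(a)]);print(pv,np.linalg.norm(pv-h))
h=pv+(h-pv)/np.linalg.norm(h-pv)*.17
ph0=np.arctan2(*(pv-h)[::-1])
f=lambda p:np.linalg.norm(h+.17*np.array([np.cos(p[0]),np.sin(p[0])])-pin)-.155
p=fsolve(f,[ph0-.45])[0];P=h+.17*np.array([np.cos(p),np.sin(p)]);d=(pin-P)/.155
print('door turn',p-ph0,'pivot',P,'yaw',np.degrees(np.arctan2(d[1],d[0])),'knob',P+.195*d)
E
```

```text
t: 1.6
tool_pos: [0.6271, -0.1414, 0.4374]
ee_rot: [[-0.995, 0.004, 0.098], [-0.098, -0.003, -0.995], [-0.004, -1.0, 0.003]]
ft_force: [0.2, -1.1, 0.3]
finger_gap: 0.0441
[ 0.47033172 -0.11925079] 0.16784359328068066
door turn -0.4391681512093031 pivot [ 0.4009531  -0.09333751] yaw -6.357153937281256 knob [ 0.59475404 -0.11492903]
```

```bash
python3 -m creep '[[1.5,2.2,0,0,0,-0.02,0.5],[1.5,2.0,0,0,0,0,0.5],[0.5,0.4,0,0,0,0,0.5],[0,0,0,0,0,0,0.5]]'
python3 - <<'E'
from h import *
s,T=pose();f=r.grab_frame('wrist');print(T)
cv2.imwrite('pics/w1.png',cv2.resize(f['img'],(800,600),interpolation=cv2.INTER_CUBIC)[:,:,::-1])
for n,p in dict(knob=(.664,-.0965,.219),pin=(.555,-.1105,.187)).items(): print(n,np.array(proj(f,p,T))*1.5625)
np.save('w1T.npy',T);np.save('w1.npy',f['img'])
E
```

```text
t: 2.1
tool_pos: [0.6648, -0.09, 0.437]
ee_rot: [[-0.996, 0.004, 0.084], [-0.084, -0.003, -0.996], [-0.004, -1.0, 0.003]]
ft_force: [-0.9, -0.2, 0.5]
finger_gap: 0.0441
[[-0.99647425  0.0041855   0.08379469  0.66475828]
 [-0.08380771 -0.00303699 -0.99647732 -0.08997354]
 [-0.00391627 -0.99998663  0.00337706  0.43704058]
 [ 0.          0.          0.          1.        ]]
knob [406.04063575 332.83721161]
pin [411.30052032 485.15639378]
```

View pics/w1.png

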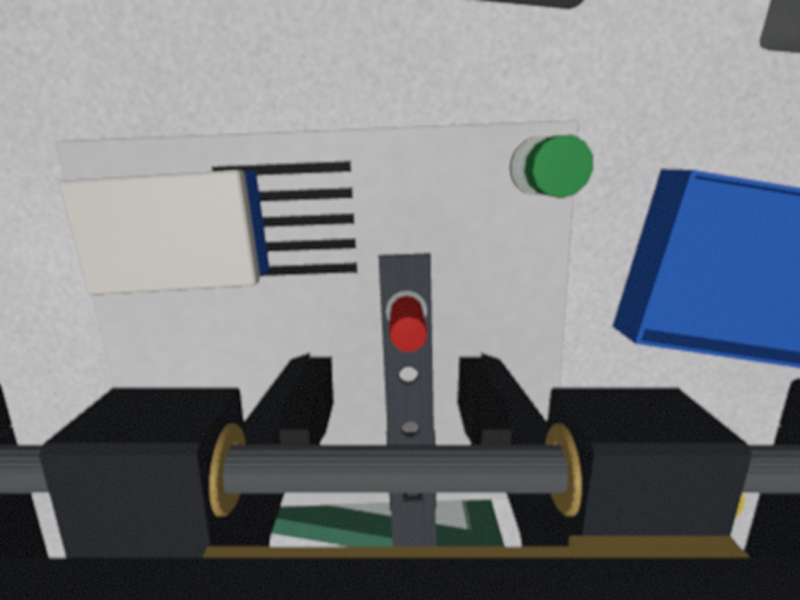

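```bash
python3 -m creep '[[-3,-0.5,0,0,0,0,0.5],[-4,-0.5,0,0,0,0.0,0.5],[-3,-0.8,0,0,0,0,0.5],[0,0,0,0,0,0,0.5]]'
python3 - <<'E'
from h import *
s,T=pose();f=r.grab_frame('wrist');print(T)
cv2.imwrite('pics/w2.png',cv2.resize(f['img'],(800,600),interpolation=cv2.INTER_CUBIC)[:,:,::-1])
cv2.imwrite('pics/w2z.png',cv2.resize(f['img'][150:290,190:330],(600,600),interpolation=cv2.INTER_CUBIC)[:,:,::-1])
for n,p in dict(knob=(.664,-.0965,.219),pin=(.555,-.1105,.187)).items(): print(n,np.array(proj(f,p,T))*1.5625)
np.save('w2T.npy',T);np.save('w2.npy',f['img'])
E
```

```text
t: 2.65
tool_pos: [0.5598, -0.1127, 0.4368]
ee_rot: [[-0.997, 0.003, 0.078], [-0.078, -0.004, -0.997], [-0.003, -1.0, 0.005]]
ft_force: [-0.3, -0.7, 0.4]
finger_gap: 0.044
[[-0.99693005  0.00340493  0.07822325  0.5598002 ]
 [-0.07823804 -0.0044527  -0.99692476 -0.11273194]
 [-0.00304615 -0.99998429  0.00470542  0.43676531]
 [ 0.          0.          0.          1.        ]]
knob [370.69209349  80.82213639]
pin [386.73266996 316.74201762]
```

View pics/w2.png

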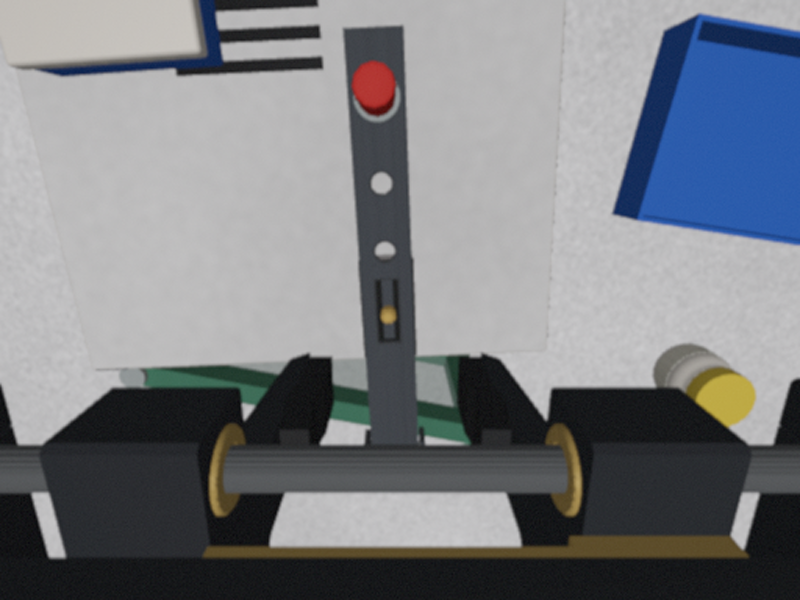

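View pics/w2z.png

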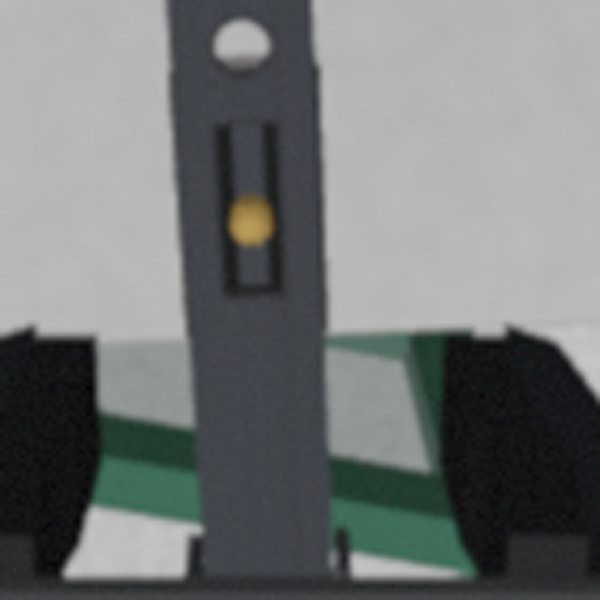

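```bash
cat > m.py <<'E'
from h import *
np.set_printoptions(precision=4,suppress=True)
T=np.load('w2T.npy');f=r.grab_frame('wrist')
W=lambda x,y,z:plane(f,(x+.5)/1.5625-.5,(y+.5)/1.5625-.5,z,T)
Z=lambda x,y,z:plane(f,(x+.5)*140/600-.5+190,(y+.5)*140/600-.5+150,z,T)
h155=W(382,183,.181);h120=Z(242,45,.181);pin=Z(252,221,.186);s1=(Z(247,126,.181)+0);s2=Z(254,292,.181);kn=W(374,85,.219);end=W(374,28,.181)
hin=W(132,377,.162);pl,pr=Z(195,540,.18),Z(342,535,.18)
for n in 'h155 h120 pin s1 s2 kn end hin pl pr'.split():print(n,globals()[n])
d=(h155-(s1+s2)/2)[:2];print(np.linalg.norm(d),np.degrees(np.arctan2(d[1],d[0])),np.linalg.norm(s1-s2),np.linalg.norm(h155-h120))
d/=np.linalg.norm(d)
for n,p,c in(('h155',h155,155),('h120',h120,120),('slot',(s1+s2)/2,87),('kn',kn,195),('end',end,225)):
  q=(p-pin)[:2];print(n,'pin at s=',c-1000*q@d,'lat',1000*(q@[-d[1],d[0]]))
E
python3 m.py
```

```text
h155 [ 0.6235 -0.1029  0.181 ]
h120 [ 0.5895 -0.1067  0.181 ]
pin [ 0.5561 -0.1112  0.186 ]
s1 [ 0.5737 -0.1088  0.181 ]
s2 [ 0.5393 -0.1128  0.181 ]
kn [ 0.6627 -0.0978  0.219 ]
end [ 0.6919 -0.0944  0.181 ]
hin [0.4957 0.0418 0.162 ]
pl [ 0.4806 -0.1044  0.18  ]
pr [ 0.4842 -0.1359  0.18  ]
0.06748953191487045 6.754182854706176 0.034622216609823044 0.03423849400074996
h155 pin at s= 87.04170316652471 lat 0.3072948918621777
h120 pin at s= 86.27975808402367 lat 0.48069300522183595
slot pin at s= 86.53123508139518 lat 0.3072948918621784
kn pin at s= 87.53655378765212 lat 0.7496826662660951
end pin at s= 88.08264514035082 lat 0.688758153091519
```

```bash
python3 -m creep '[[4,0.6,0,0,0,0.02,0.5],[4,0.6,0,0,0,0.02,0.5],[2.3,0.4,0,0,0,0,0.5],[0,0,0,0,0,0,0.5]]'
python3 - <<'E'
from h import *
s,T=pose();f=r.grab_frame('wrist');print(T)
g=T[:3,3]+.1473*T[:3,1];print('grasp',g)
cv2.imwrite('pics/w3.png',cv2.resize(f['img'],(800,600),interpolation=cv2.INTER_CUBIC)[:,:,::-1])
c=redc(f['img'],(150,100,370,260));print(c)
E
```

```text
t: 3.25
tool_pos: [0.6706, -0.0964, 0.4365]
ee_rot: [[-0.993, 0.007, 0.119], [-0.119, -0.004, -0.993], [-0.007, -1.0, 0.005]]
ft_force: [-0.4, 0.0, 0.6]
finger_gap: 0.0442
[[-0.99287671  0.007338    0.11892012  0.67055809]
 [-0.11895202 -0.00407446 -0.99289164 -0.09637815]
 [-0.00680131 -0.99996478  0.00491831  0.4364857 ]
 [ 0.          0.          0.          1.        ]]
grasp [ 0.67163898 -0.09697832  0.28919089]
[(array([250.66, 215.2 ]), [239, 197, 24, 36, 676])]
```

View pics/w3.png

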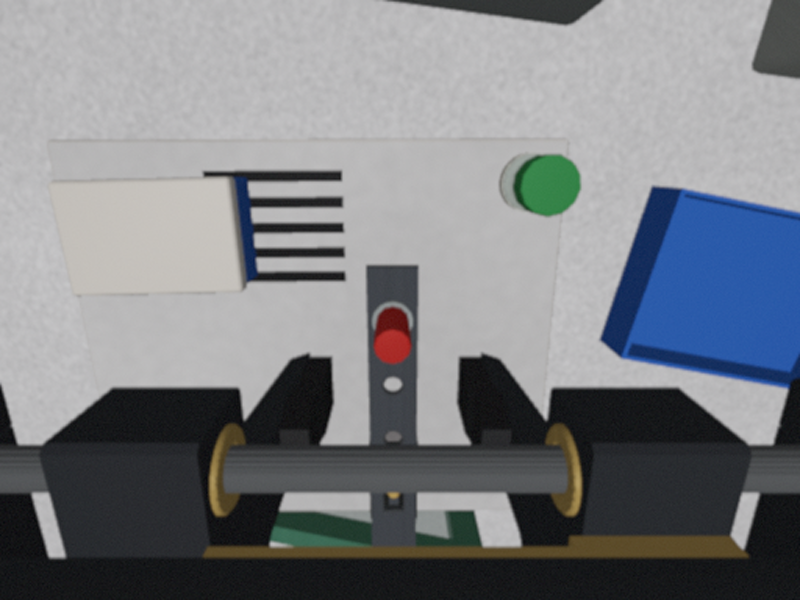

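```bash
python3 -m creep '[[-0.8,0,-1.5,0,0.007,0,0.5],[0,0,-2,0,0,0,0.5],[0,0,-2,0,0,0,0.5],[0,0,-1.5,0,0,0,0.5],[0,0,0,0,0,0,0.5]]'
python3 - <<'E'
from h import *
s,T=pose();f=r.grab_frame('wrist');
g=T[:3,3]+.1473*T[:3,1];print('grasp',g,T[:3,1],s['ft_force'])
cv2.imwrite('pics/w4.png',f['img'][:,:,::-1])
c=redc(f['img'],(150,100,370,290));print(c)
print('expected knob top',proj(f,(.663,-.0973,.219),T),'grasp pt',proj(f,g,T))
E
```

```text
t: 3.92
tool_pos: [0.658, -0.0969, 0.3593]
ee_rot: [[-0.993, -0.006, 0.118], [-0.118, -0.003, -0.993], [0.006, -1.0, 0.003]]
ft_force: [0.1, -0.6, -0.7]
finger_gap: 0.044
grasp [ 0.65712638 -0.09743649  0.21202091] [-0.00571365 -0.00346804 -0.99997766] [ 0.10033467 -0.63506453 -0.65207492]
[(array([252.98, 244.15]), [235, 213, 38, 61, 1810])]
expected knob top (np.float64(252.87503612139702), np.float64(258.4327297357458)) grasp pt (np.float64(251.68036898255934), np.float64(261.6264631490613))
```

View pics/w4.png

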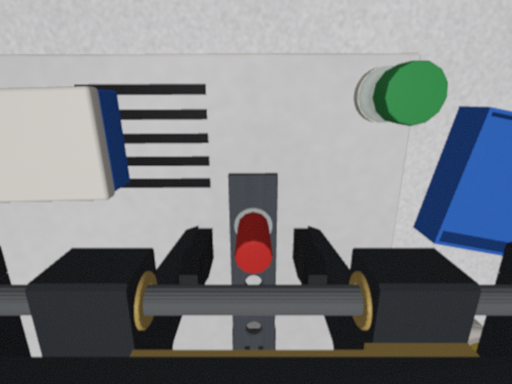

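```bash
python3 -m creep '[[0.4,0,-0.4,0,-0.003,0,0.5],[0,0,0,0,0,0,0.5],[0,0,0,0,0,0,0.5]]'
python3 - <<'E'
from h import *
s,T=pose()
g=T[:3,3]+.1473*T[:3,1];print('grasp',g,T[:3,1],s['ft_force'])
E
```

```text
t: 4.35
tool_pos: [0.6636, -0.0971, 0.3583]
ee_rot: [[-0.993, 0.003, 0.118], [-0.118, -0.004, -0.993], [-0.002, -1.0, 0.005]]
ft_force: [0.4, 0.4, 0.6]
finger_gap: 0.0442
grasp [ 0.66403219 -0.097779    0.21100604] [ 0.00283531 -0.0044574  -0.99998605] [0.44264714 0.36547892 0.58898577]
```

```bash
python3 -m creep '[[0,0,-0.6,0,0,0,0.5],[0,0,0,0,0,0,0.5]]';  python3 -m creep '[[0,0,0,0,0,0,0.7],[0,0,0,0,0,0,0.85],[0,0,0,0,0,0,1],[0,0,0,0,0,0,1],[0,0,0,0,0,0,1]]' 20
python3 - <<'E'
from h import *
s,T=pose()
g=T[:3,3]+.1473*T[:3,1];print('grasp',g,T,s['ft_force'],s['torque'],s['finger_gap'])
E
```

```text
t: 4.6
tool_pos: [0.6638, -0.0971, 0.3526]
ee_rot: [[-0.993, 0.004, 0.118], [-0.118, -0.005, -0.993], [-0.003, -1.0, 0.005]]
ft_force: [-0.9, 0.4, 0.6]
finger_gap: 0.044
t: 5.22
tool_pos: [0.6638, -0.0971, 0.3527]
ee_rot: [[-0.993, 0.004, 0.118], [-0.118, -0.005, -0.993], [-0.004, -1.0, 0.005]]
ft_force: [0.0, 0.4, -0.5]
finger_gap: 0.0174
grasp [ 0.66444247 -0.09775275  0.20541955] [[-0.99303421  0.00420381  0.11775135  0.66382324]
 [-0.11777036 -0.00460548 -0.99303018 -0.09707437]
 [-0.00363221 -0.99998056  0.00506849  0.35271669]
 [ 0.          0.          0.          1.        ]] [ 0.03295025  0.41609932 -0.5305634 ] [ 0.02571582  0.00342824 -0.0163403 ] 0.017449592954558616
```

```bash
cat > plan.py <<'E'
from h import *
from scipy.spatial.transform import Rotation as R
from scipy.optimize import brentq
np.set_printoptions(precision=3,suppress=True)
K0=np.array([.6642,-.0977]);Y0=np.radians(6.75);u=lambda a:np.array([np.cos(a),np.sin(a)])
P0=K0-.195*u(Y0);PIN=K0-.1082*u(Y0)-.0004*np.array([-np.sin(Y0),np.cos(Y0)])
H=P0-.17*u(np.radians(-97.7))
ZP=.1784
RT0=np.load('RT0.npy') if __import__('os').path.exists('RT0.npy') else None
def target(s,th,pin=PIN):
    f=lambda a:np.linalg.norm(H+.17*u(a)-pin)-s
    a=brentq(f,np.radians(-97.7)-.9,np.radians(-97.7)+.15);P=H+.17*u(a);w=pin-P;yaw=np.arctan2(w[1],w[0])
    Q=R.from_euler('z',yaw)*R.from_euler('y',-th)
    k=np.array([*P,ZP])+Q.apply([.195,0,.027])
    # nominal tool: x=-stay x, y=down, z=-stay y
    M=Q.as_matrix()@np.array([[-1,0,0],[0,0,-1],[0,-1,0]]).T
    return k-.1473*M[:,1],M,k,yaw,a-np.radians(-97.7)
def delta(s,th,pin=PIN):
    st,T=pose();t,M,k,yaw,da=target(s,th,pin)
    g=T[:3,3]+.1473*T[:3,1]
    print('s',s,'th',th,'shift cm',100*(t-T[:3,3]),'rot',R.from_matrix(M@T[:3,:3].T).as_rotvec(),'knob tgt',k,'grasp now',g,'yaw',yaw,'door',da)
E
python3 - <<'E'
from plan import *
s=r.get_state();print(PIN,H,P0)
delta(.0868,0);delta(.0868,.1);delta(.0868,.2);delta(.12,.2);delta(.155,.2);delta(.155,0)
E
```

```text
[ 0.557 -0.111] [0.493 0.048] [ 0.471 -0.121]
s 0.0868 th 0 shift cm [ 0.048 -0.152 -0.002] rot [ 0.005  0.004 -0.005] knob tgt [ 0.664 -0.099  0.205] grasp now [ 0.664 -0.098  0.205] yaw 0.11320414620275741 door 5.592018914590824e-06
s 0.0868 th 0.1 shift cm [-1.778 -0.359  1.858] rot [ 0.016 -0.095 -0.005] knob tgt [ 0.661 -0.099  0.225] grasp now [ 0.664 -0.098  0.205] yaw 0.11320414620275741 door 5.592018914590824e-06
s 0.0868 th 0.2 shift cm [-3.779 -0.587  3.525] rot [ 0.028 -0.194 -0.004] knob tgt [ 0.655 -0.1    0.244] grasp now [ 0.664 -0.098  0.205] yaw 0.11320414620275741 door 5.592018914590824e-06
s 0.12 th 0.2 shift cm [-7.054 -1.323  3.525] rot [ 0.018 -0.196 -0.103] knob tgt [ 0.623 -0.11   0.244] grasp now [ 0.664 -0.098  0.205] yaw 0.013891600289697064 door -0.2045360919189363
s 0.155 th 0.2 shift cm [-10.555  -1.388   3.525] rot [ 0.007 -0.197 -0.213] knob tgt [ 0.587 -0.114  0.244] grasp now [ 0.664 -0.098  0.205] yaw -0.09659253643759604 door -0.4291413496819185
s 0.155 th 0 shift cm [-6.721 -1.76  -0.002] rot [ 0.005  0.004 -0.215] knob tgt [ 0.597 -0.115  0.205] grasp now [ 0.664 -0.098  0.205] yaw -0.09659253643759604 door -0.4291413496819185
```

```bash
python3 -m creep '[[-0.4,-0.05,0.5,0.003,-0.025,0,1],[-0.45,-0.05,0.47,0.003,-0.025,0,1],[-0.45,-0.05,0.47,0.003,-0.025,0,1],[-0.45,-0.05,0.45,0.003,-0.025,0,1],[0,0,0,0,0,0,1]]'
python3 - <<'E'
from plan import *
s=r.get_state();print(s['ft_force'],s['torque'])
delta(.0868,.1);delta(.0868,.2)
E
```

```text
t: 5.85
tool_pos: [0.6442, -0.0993, 0.3726]
ee_rot: [[-0.987, 0.11, 0.117], [-0.117, 0.008, -0.993], [-0.11, -0.994, 0.005]]
ft_force: [0.7, -0.3, -1.1]
finger_gap: 0.0175
[ 0.678 -0.344 -1.088] [ 0.011  0.005 -0.019]
s 0.0868 th 0.1 shift cm [ 0.181 -0.137 -0.131] rot [ 0.004  0.011 -0.004] knob tgt [ 0.661 -0.099  0.225] grasp now [ 0.66  -0.098  0.226] yaw 0.11320414620275741 door 5.592018914590824e-06
s 0.0868 th 0.2 shift cm [-1.82  -0.364  1.536] rot [ 0.015 -0.089 -0.004] knob tgt [ 0.655 -0.1    0.244] grasp now [ 0.66  -0.098  0.226] yaw 0.11320414620275741 door 5.592018914590824e-06
```

Following well (1 N of stay weight). Continue lifting.

```bash
python3 -m creep '[[-0.5,-0.07,0.45,0.003,-0.025,0,1],[-0.5,-0.07,0.45,0.003,-0.025,0,1],[-0.5,-0.07,0.45,0.003,-0.025,0,1],[-0.3,-0.05,0.3,0.003,-0.015,0,1],[0,0,0,0,0,0,1]]'
python3 - <<'E'
from plan import *
s=r.get_state();print(s['ft_force'],s['torque'])
delta(.0868,.2);delta(.1,.2);delta(.12,.2);delta(.155,.2)
f=r.grab_frame('scene');cv2.imwrite('pics/s5.png',cv2.resize(f['img'][120:260,150:310],(800,600),interpolation=cv2.INTER_CUBIC)[:,:,::-1])
f=r.grab_frame('wrist');cv2.imwrite('pics/w5.png',f['img'][:,:,::-1])
E
```

```text
t: 6.48
tool_pos: [0.6245, -0.102, 0.39]
ee_rot: [[-0.972, 0.204, 0.117], [-0.115, 0.021, -0.993], [-0.205, -0.979, 0.003]]
ft_force: [-0.6, 1.3, -1.8]
finger_gap: 0.0172
[-0.579  1.254 -1.835] [ 0.004  0.115 -0.019]
s 0.0868 th 0.2 shift cm [ 0.157 -0.093 -0.201] rot [ 0.002  0.007 -0.004] knob tgt [ 0.655 -0.1    0.244] grasp now [ 0.654 -0.099  0.246] yaw 0.11320414620275741 door 5.592018914590824e-06
s 0.1 th 0.2 shift cm [-1.134 -0.46  -0.201] rot [ 0.002  0.007 -0.043] knob tgt [ 0.642 -0.104  0.244] grasp now [ 0.654 -0.099  0.246] yaw 0.07433528431772204 door -0.08053181004189436
s 0.12 th 0.2 shift cm [-3.119 -0.829 -0.201] rot [ 0.003  0.007 -0.103] knob tgt [ 0.623 -0.11   0.244] grasp now [ 0.654 -0.099  0.246] yaw 0.013891600289697064 door -0.2045360919189363
s 0.155 th 0.2 shift cm [-6.619 -0.894 -0.201] rot [ 0.003  0.006 -0.214] knob tgt [ 0.587 -0.114  0.244] grasp now [ 0.654 -0.099  0.246] yaw -0.09659253643759604 door -0.4291413496819185
```

View pics/s5.png

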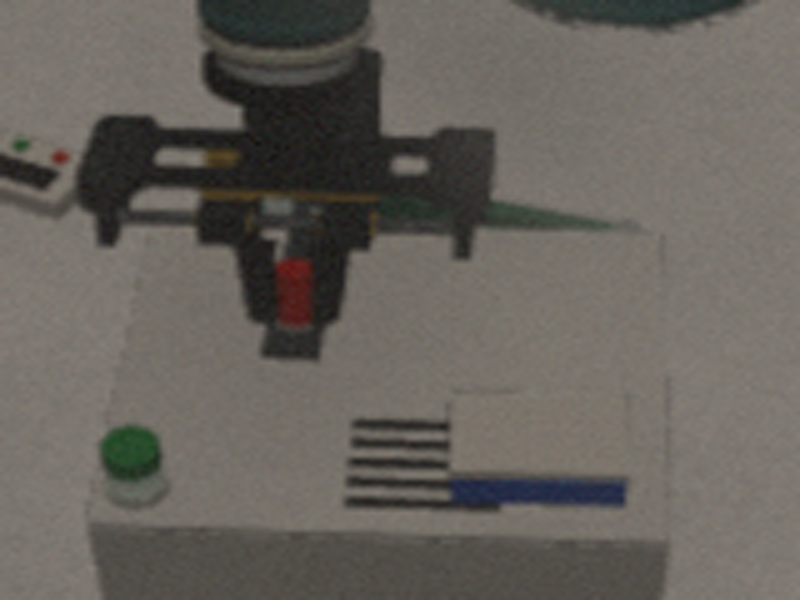

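View pics/w5.png

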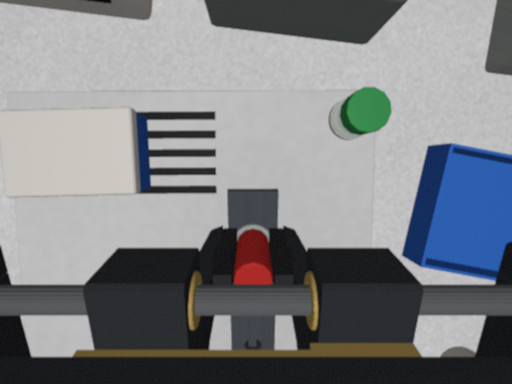

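```bash
python3 -m creep '[[-0.4,-0.12,0,0,0,-0.015,1],[-0.5,-0.15,0,0,0,-0.018,1],[-0.5,-0.15,0,0,0,-0.018,1],[-0.5,-0.15,0,0,0,-0.018,1],[-0.5,-0.12,0,0,0,-0.017,1],[-0.4,-0.1,0,0,0,-0.015,1],[0,0,0,0,0,0,1]]'
python3 - <<'E'
from plan import *
s=r.get_state();print(s['ft_force'],s['torque'],s['finger_gap'])
delta(.12,.2);delta(.155,.2)
E
```

```text
t: 7.45
tool_pos: [0.5965, -0.1107, 0.3911]
ee_rot: [[-0.978, 0.21, 0.009], [-0.01, -0.003, -1.0], [-0.21, -0.978, 0.005]]
ft_force: [1.0, -0.6, -1.7]
finger_gap: 0.0174
[ 0.959 -0.637 -1.715] [-0.005 -0.139  0.083] 0.017396651954775324
s 0.12 th 0.2 shift cm [-0.32   0.036 -0.314] rot [0.005 0.011 0.005] knob tgt [ 0.623 -0.11   0.244] grasp now [ 0.627 -0.111  0.247] yaw 0.013891600289697064 door -0.2045360919189363
s 0.155 th 0.2 shift cm [-3.821 -0.029 -0.314] rot [ 0.005  0.011 -0.106] knob tgt [ 0.587 -0.114  0.244] grasp now [ 0.627 -0.111  0.247] yaw -0.09659253643759604 door -0.4291413496819185
```

```bash
python3 -m creep '[[-0.5,0,-0.05,0.001,0.001,-0.014,1],[-0.55,0,-0.05,0.001,0.001,-0.015,1],[-0.55,0,-0.05,0.001,0.002,-0.015,1],[-0.55,0,-0.05,0,0.002,-0.015,1],[-0.55,0,-0.05,0,0.002,-0.015,1],[-0.5,0,-0.05,0,0.002,-0.015,1],[-0.4,0,0,0,0,-0.01,1],[0,0,0,0,0,0,1]]'
python3 - <<'E'
from plan import *
s=r.get_state();print(s['ft_force'],s['torque'],s['finger_gap'])
delta(.155,.2);delta(.155,.1)
for n in('top','scene','wrist'):
  f=r.grab_frame(n);i=f['img']
  if n=='top': i=i[115:247,215:347]
  if n=='scene': i=i[120:260,150:310]
  cv2.imwrite(f'pics/{n}6.png',cv2.resize(i,(600,600) if n=='top' else (800,600),interpolation=cv2.INTER_CUBIC)[:,:,::-1])
E
```

```text
t: 8.45
tool_pos: [0.5579, -0.1106, 0.3882]
ee_rot: [[-0.975, 0.199, -0.097], [0.095, -0.022, -0.995], [-0.2, -0.98, 0.002]]
ft_force: [1.1, -0.8, -1.5]
finger_gap: 0.0173
[ 1.071 -0.815 -1.539] [-0.003 -0.114 -0.025] 0.01725636115967727
s 0.155 th 0.2 shift cm [ 0.033 -0.035 -0.02 ] rot [0.002 0.001 0.   ] knob tgt [ 0.587 -0.114  0.244] grasp now [ 0.587 -0.114  0.244] yaw -0.09659253643759604 door -0.4291413496819185
s 0.155 th 0.1 shift cm [ 2.037 -0.229 -1.687] rot [0.012 0.1   0.   ] knob tgt [ 0.593 -0.114  0.225] grasp now [ 0.587 -0.114  0.244] yaw -0.09659253643759604 door -0.4291413496819185
```

View pics/top6.png

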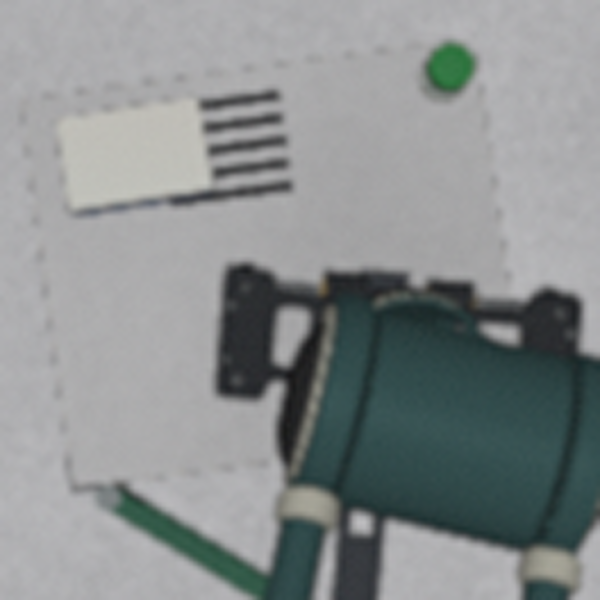

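View pics/scene6.png

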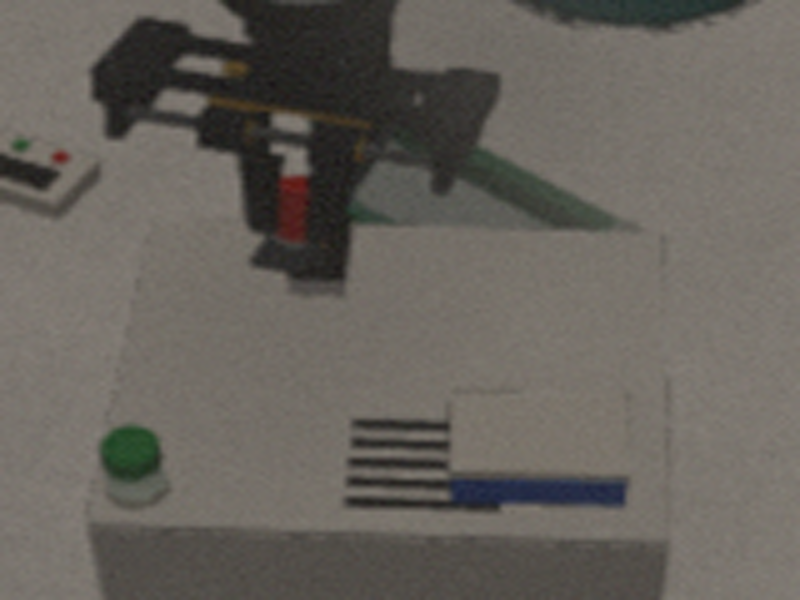

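View pics/wrist6.png

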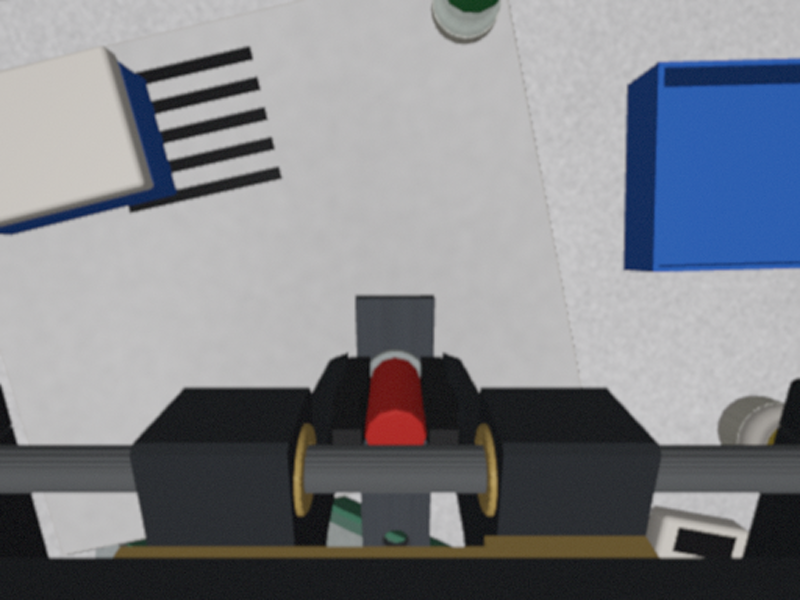

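```bash
python3 -m creep '[[0.4,-0.04,-0.35,0.002,0.02,0,1],[0.4,-0.04,-0.35,0.002,0.02,0,1],[0.4,-0.04,-0.35,0.002,0.02,0,1],[0.4,-0.04,-0.35,0.002,0.02,0,1],[0.3,-0.04,-0.25,0.002,0.015,0,1],[0,0,0,0,0,0,1]]'
python3 - <<'E'
from plan import *
s=r.get_state();print(s['ft_force'],s['torque'],s['finger_gap'])
delta(.155,.1);delta(.155,.06);delta(.155,.0)
s,T=pose();f=r.grab_frame('wrist');cv2.imwrite('pics/w7.png',cv2.resize(f['img'],(800,600),interpolation=cv2.INTER_CUBIC)[:,:,::-1])
f=r.grab_frame('scene');cv2.imwrite('pics/s7.png',cv2.resize(f['img'][140:210,180:260],(800,600),interpolation=cv2.INTER_CUBIC)[:,:,::-1])
E
```

```text
t: 9.35
tool_pos: [0.5791, -0.1128, 0.3692]
ee_rot: [[-0.991, 0.096, -0.096], [0.096, -0.011, -0.995], [-0.096, -0.995, 0.001]]
ft_force: [-0.0, 0.5, -1.3]
finger_gap: 0.0172
[-0.029  0.534 -1.343] [ 0.014 -0.129  0.057] 0.01716815255661177
s 0.155 th 0.1 shift cm [-0.073 -0.012  0.214] rot [ 0.001 -0.004 -0.   ] knob tgt [ 0.593 -0.114  0.225] grasp now [ 0.593 -0.114  0.223] yaw -0.09659253643759604 door -0.4291413496819185
s 0.155 th 0.06 shift cm [ 0.681 -0.085 -0.508] rot [ 0.005  0.036 -0.   ] knob tgt [ 0.595 -0.114  0.217] grasp now [ 0.593 -0.114  0.223] yaw -0.09659253643759604 door -0.4291413496819185
s 0.155 th 0.0 shift cm [ 1.756 -0.189 -1.646] rot [ 0.011  0.096 -0.   ] knob tgt [ 0.597 -0.115  0.205] grasp now [ 0.593 -0.114  0.223] yaw -0.09659253643759604 door -0.4291413496819185
```

View pics/w7.png

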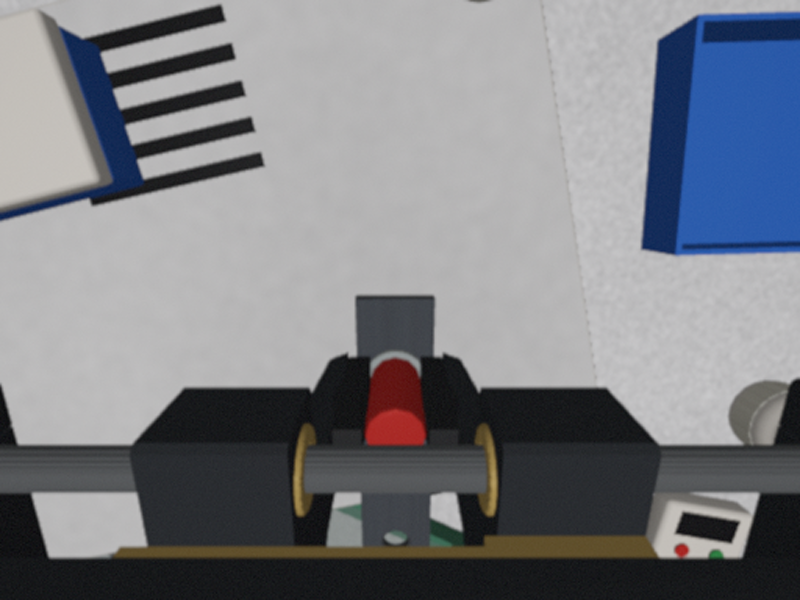

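View pics/s7.png

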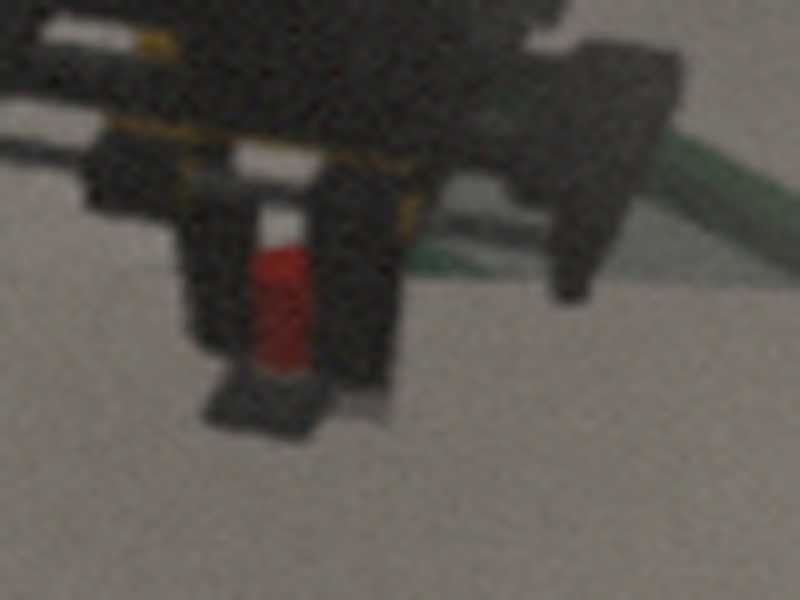

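```bash
python3 -m creep '[[0.25,-0.03,-0.2,0.002,0.012,0,1],[0.25,-0.03,-0.2,0.002,0.012,0,1],[0.15,-0.02,-0.1,0.001,0.01,0,1],[0,0,0,0,0,0,1]]'
python3 - <<'E'
from plan import *
s=r.get_state();print(s['ft_force'],s['torque'],s['finger_gap'])
delta(.155,.06);delta(.155,.03)
E
```

```text
t: 9.95
tool_pos: [0.5854, -0.1136, 0.3645]
ee_rot: [[-0.994, 0.06, -0.096], [0.096, -0.005, -0.995], [-0.061, -0.998, -0.0]]
ft_force: [0.7, -0.6, -1.2]
finger_gap: 0.0174
[ 0.748 -0.55  -1.247] [-0.026 -0.04   0.04 ] 0.017418132556914958
s 0.155 th 0.06 shift cm [ 0.047 -0.003 -0.041] rot [-0.     0.001 -0.   ] knob tgt [ 0.595 -0.114  0.217] grasp now [ 0.594 -0.114  0.217] yaw -0.09659253643759604 door -0.4291413496819185
s 0.155 th 0.03 shift cm [ 0.593 -0.056 -0.602] rot [ 0.003  0.031 -0.   ] knob tgt [ 0.596 -0.115  0.211] grasp now [ 0.594 -0.114  0.217] yaw -0.09659253643759604 door -0.4291413496819185
```

```bash
python3 -m creep '[[0.2,-0.02,-0.15,0.001,0.01,0,1],[0,0,0,0,0,0,1]]';python3 -m creep '[[0.2,-0.02,-0.15,0.001,0.01,0,1],[0,0,0,0,0,0,1]]'
python3 - <<'E'
from plan import *
s=r.get_state();print(s['ft_force'],s['torque'],s['finger_gap'])
delta(.155,.04);delta(.155,.03)
E
```

```text
t: 10.2
tool_pos: [0.5874, -0.1138, 0.3628]
ee_rot: [[-0.994, 0.049, -0.096], [0.096, -0.004, -0.995], [-0.05, -0.999, -0.0]]
ft_force: [0.6, 0.5, -1.4]
finger_gap: 0.0173
t: 10.45
tool_pos: [0.5894, -0.114, 0.361]
ee_rot: [[-0.995, 0.038, -0.096], [0.096, -0.003, -0.995], [-0.038, -0.999, -0.001]]
ft_force: [1.5, -0.1, -2.2]
finger_gap: 0.0174
[ 1.521 -0.071 -2.233] [-0.054 -0.149  0.021] 0.01736764056906625
s 0.155 th 0.04 shift cm [ 0.015 -0.    -0.068] rot [-0.001 -0.002 -0.   ] knob tgt [ 0.595 -0.115  0.213] grasp now [ 0.595 -0.114  0.214] yaw -0.09659253643759604 door -0.4291413496819185
s 0.155 th 0.03 shift cm [ 0.195 -0.018 -0.257] rot [ 0.     0.008 -0.   ] knob tgt [ 0.596 -0.115  0.211] grasp now [ 0.595 -0.114  0.214] yaw -0.09659253643759604 door -0.4291413496819185
```

```bash
python3 -m creep '[[0.2,-0.02,-0.2,0.001,0.01,0,1],[0,0,0,0,0,0,1]]';python3 -m creep '[[0.2,-0.02,-0.2,0.001,0.01,0,1],[0,0,0,0,0,0,1]]'
python3 - <<'E'
from plan import *
s=r.get_state();print(s['ft_force'],s['torque'],s['finger_gap'])
delta(.155,.02);delta(.155,0)
E
```

```text
t: 10.7
tool_pos: [0.5914, -0.1142, 0.3588]
ee_rot: [[-0.995, 0.027, -0.096], [0.096, -0.002, -0.995], [-0.027, -1.0, -0.001]]
ft_force: [0.1, -0.6, -0.9]
finger_gap: 0.0174
t: 10.95
tool_pos: [0.5934, -0.1144, 0.3565]
ee_rot: [[-0.995, 0.016, -0.096], [0.096, -0.001, -0.995], [-0.016, -1.0, -0.001]]
ft_force: [0.4, -0.0, -1.0]
finger_gap: 0.0171
[ 0.378 -0.031 -0.967] [-0.03  -0.065  0.013] 0.01708109937746307
s 0.155 th 0.02 shift cm [-0.033  0.004  0.006] rot [-0.001 -0.004 -0.   ] knob tgt [ 0.596 -0.115  0.209] grasp now [ 0.596 -0.115  0.209] yaw -0.09659253643759604 door -0.4291413496819185
s 0.155 th 0 shift cm [ 0.317 -0.03  -0.38 ] rot [ 0.001  0.016 -0.   ] knob tgt [ 0.597 -0.115  0.205] grasp now [ 0.596 -0.115  0.209] yaw -0.09659253643759604 door -0.4291413496819185
```

```bash
python3 -m creep '[[0.15,-0.01,-0.15,0.001,0.008,0,1],[0,0,0,0,0,0,1]]';python3 -m creep '[[0.12,-0.01,-0.12,0,0.006,0,1],[0,0,0,0,0,0,1]]'
python3 - <<'E'
from plan import *
s=r.get_state();print(s['ft_force'],s['torque'],s['finger_gap'])
delta(.155,0)
E
```

```text
t: 11.2
tool_pos: [0.595, -0.1145, 0.3548]
ee_rot: [[-0.995, 0.007, -0.096], [0.096, 0.0, -0.995], [-0.007, -1.0, -0.001]]
ft_force: [-0.1, -0.8, -1.1]
finger_gap: 0.0172
t: 11.45
tool_pos: [0.5962, -0.1146, 0.3535]
ee_rot: [[-0.995, 0.0, -0.096], [0.096, 0.0, -0.995], [-0.0, -1.0, -0.0]]
ft_force: [0.2, 0.1, -1.1]
finger_gap: 0.0176
[ 0.176  0.064 -1.14 ] [-0.085 -0.062  0.014] 0.017616228463190296
s 0.155 th 0 shift cm [ 0.042 -0.007 -0.08 ] rot [-0.  0. -0.] knob tgt [ 0.597 -0.115  0.205] grasp now [ 0.596 -0.115  0.206] yaw -0.09659253643759604 door -0.4291413496819185
```

Nearly flat, still carrying only the stay's weight. Finish lowering in small steps until support shows.

```bash
python3 -m creep '[[0.02,0,-0.08,0,0,0,1],[0,0,0,0,0,0,1]]';python3 -m creep '[[0,0,-0.06,0,0,0,1],[0,0,0,0,0,0,1],[0,0,0,0,0,0,1]]'
python3 - <<'E'
from plan import *
s=r.get_state();print(s['ft_force'],s['torque'],s['finger_gap'])
delta(.155,0)
E
```

```text
t: 11.7
tool_pos: [0.5963, -0.1146, 0.3527]
ee_rot: [[-0.995, 0.0, -0.096], [0.096, 0.0, -0.995], [-0.0, -1.0, -0.0]]
ft_force: [0.2, 0.2, -0.9]
finger_gap: 0.0174
t: 12.08
tool_pos: [0.5963, -0.1145, 0.3527]
ee_rot: [[-0.995, 0.001, -0.096], [0.096, 0.0, -0.995], [-0.001, -1.0, -0.0]]
ft_force: [-1.2, -0.4, -0.6]
finger_gap: 0.0172
[-1.211 -0.448 -0.57 ] [0.03  0.093 0.044] 0.017238431204932854
s 0.155 th 0 shift cm [ 0.035 -0.013 -0.001] rot [-0.     0.001 -0.   ] knob tgt [ 0.597 -0.115  0.205] grasp now [ 0.596 -0.115  0.205] yaw -0.09659253643759604 door -0.4291413496819185
```

```bash
python3 -m creep '[[0,0,0,0,0,0,0.9],[0,0,0,0,0,0,0.75],[0,0,0,0,0,0,0.6],[0,0,0,0,0,0,0.5],[0,0,0,0,0,0,0.5]]';python3 -m creep '[[0,0,1,0,0,0,0.5],[0,0,2,0,0,0,0.5],[0,0,3,0,0,0,0.5],[0,0,3,0,0,0,0.5],[-1,0,1,0,0,0,0.5],[-2,0,0,0,0,0,0.5],[-2,0,0,0,0,0,0.5],[0,0,0,0,0,0,0.5]]'
python3 - <<'E'
from h import *
s,T=pose();print(s['ft_force'],s['finger_gap'],T);f=r.grab_frame('wrist');np.save('w8T.npy',T)
cv2.imwrite('pics/w8.png',cv2.resize(f['img'],(800,600),interpolation=cv2.INTER_CUBIC)[:,:,::-1])
E
```

```text
t: 12.7
tool_pos: [0.5968, -0.1146, 0.3532]
ee_rot: [[-0.995, 0.003, -0.097], [0.097, 0.0, -0.995], [-0.003, -1.0, -0.0]]
ft_force: [-1.0, -1.1, 0.9]
finger_gap: 0.0441
t: 13.7
tool_pos: [0.5438, -0.1144, 0.4634]
ee_rot: [[-0.995, 0.008, -0.096], [0.096, -0.001, -0.995], [-0.008, -1.0, 0.001]]
ft_force: [-0.4, 0.5, 0.6]
finger_gap: 0.0442
[-0.40162252  0.52021833  0.59586971] 0.04418809799872365 [[-9.95313983e-01  8.06801607e-03 -9.63586086e-02  5.43795540e-01]
 [ 9.63496684e-02 -1.49044910e-03 -9.95346432e-01 -1.14390759e-01]
 [-8.17408861e-03 -9.99966342e-01  7.06114159e-04  4.63402932e-01]
 [ 0.00000000e+00  0.00000000e+00  0.00000000e+00  1.00000000e+00]]
```

View pics/w8.png

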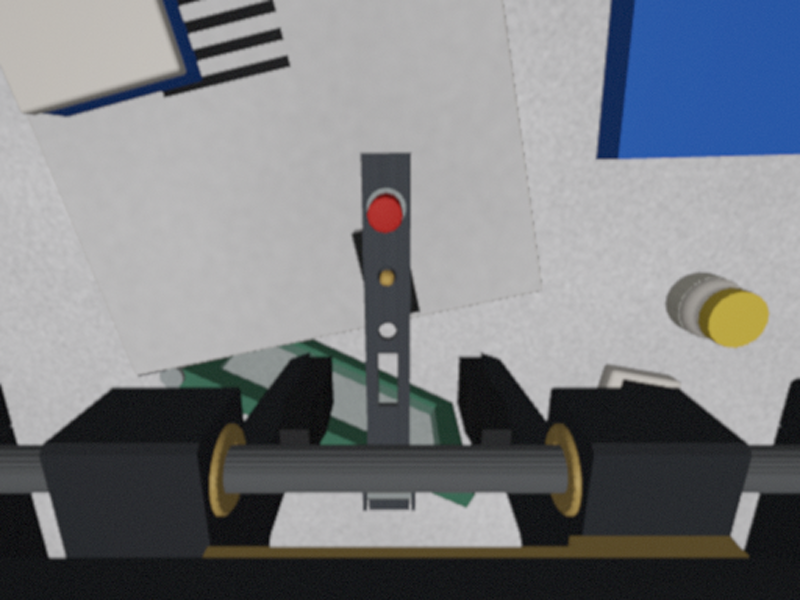

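```bash
python3 -m creep '[[0,-3,1,0,0,0,0.5],[0,-5,1,0,0,0,0.5],[0,-5,1,0,0,0,0.5],[0,-5,1,0,0,0,0.5],[0,-5,0,0,0,0,0.5],[-2,-4,0,0,0,0,0.5],[-2,-3,0,0,0,0,0.5],[0,0,0,0,0,0,0.5]]'
python3 - <<'E'
from h import *
np.set_printoptions(precision=4,suppress=True)
t=r.grab_frame('top');s=r.grab_frame('scene')
a=redc(t['img'],(260,150,320,250));b=redc(s['img'],(190,140,240,230));print(a,b)
print(two(ray(t,*a[0][0]),ray(s,*b[0][0])))
cv2.imwrite('pics/t9.png',cv2.resize(t['img'][115:277,215:347],(489,600),interpolation=cv2.INTER_CUBIC)[:,:,::-1])
cv2.imwrite('pics/s9.png',cv2.resize(s['img'][120:260,150:310],(800,600),interpolation=cv2.INTER_CUBIC)[:,:,::-1])
E
```

```text
t: 14.75
tool_pos: [0.5065, -0.4244, 0.5009]
ee_rot: [[-0.996, 0.008, -0.093], [0.093, 0.001, -0.996], [-0.008, -1.0, -0.001]]
ft_force: [1.1, 0.8, -0.6]
finger_gap: 0.0442
[(array([298.21, 184.  ]), [295, 181, 7, 7, 34])] [(array([208.69, 180.45]), [206, 175, 6, 13, 62])]
(array([ 0.5963, -0.1142,  0.2045]), np.float64(0.0044307760228979995))
```

View pics/t9.png

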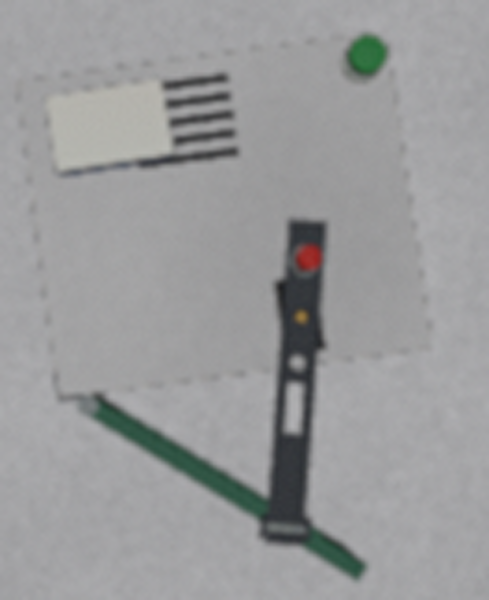

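View pics/s9.png

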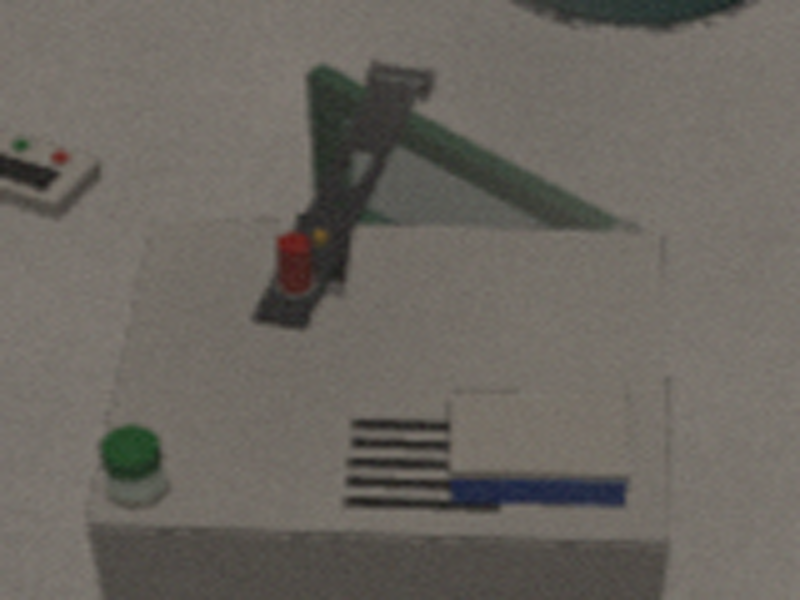

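Run:
```python
from workcell import r
print(r.finish_job())
```

```text
the job is handed in; nothing more can be done
None
```

I lifted the stay off the pin by its red knob, swung the door about 0.43 rad wider, and lowered the end hole over the pin. Then I let go, backed the arm away and handed the job in at about 15 s.

- **Pin in the hole:** the last wrist and top pictures show the brass pin standing in the hole nearest the knob. The slot and the other round hole are clear of it.
- **Fully home:** at release the grip was back at its height from the start (TCP at 0.3527 m both times). A last 0.6 mm lowering step did not move the arm, which I took as the stay resting on the block. The two-camera knob height read 204.5 mm, against 205 mm expected when flat. It read 207.1 mm before I started, when the stay was also flat, so that check is only good to 2–3 mm. I did not see the gap between stay and block directly.
- **Forces:** the wrist readings I took between steps stayed within about 2.5 N per axis while lowering and showed no upward push from the pin.
- **Everything else:** the slide box and vial show no change in the pictures. I had no contact with anything else on the bench, but I did not measure those things again.

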